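Load the bead tray into the annealing kiln by feel and set the kiln to anneal

ROBOT

A 7-joint arm with a two-finger parallel gripper is mounted at the origin on the work surface. World frame = base frame: x ahead of the robot, y to its left, z up, the work surface at z = 0. Lengths are in mm, angles in rad, forces in N, time in s.
With the tool pointing down it reaches from about 400 to 875 mm from the base axis. Payload 4.4 kg.
Tool frame: the origin (TCP) lies midway between the tips of the shut fingers; the grasp point (between the pads) lies 19 mm behind it; z points along the fingers, y is the line along which they close (so a half turn about z gives the same grasp; the last joint's range is limited). The gripper opens to 85 mm and grips with 20 to 120 N. Pads are 22 mm wide; open, the fingers measure 114 mm over their backs; the gripper's body (76 mm by 85 mm) begins 54 mm behind the grasp point. The pads swing forward as they close: fully open they stand 13 mm farther back than shut.
Start: joints at [-1.296, 0.628, 0.038, 1.517, -0.027, 0.996, -0.02], TCP at [217.233, 612.64, 203.313] pointing down, gripper open.
Joint ranges: [-3.06, 3.06], [-0.37, 2.12], [-1.25, 1.32], [0.18, 2.47], [-1.1, 4.24], [0.23, 1.98], [-2.94, 2.94]. Speed limits (rad/s): [2.57, 2.57, 3.14, 3.14, 3.14, 3.14, 3.14].

INTERFACE

Orientations are given as [roll, pitch, yaw] about the fixed x, y, z axes, in that order (R = Rz(yaw) Ry(pitch) Rx(roll)).
In Python, from cell import ctrl gives the robot as it stands. The module is installed in compiled form; this text tells all that it offers.
- The arm moves only by the tool step_arm, never from a script. Its argument "commands" is one flat list of numbers, 7 for each row, row after row: the shift along the tool's x, y, z in cm, then the turn, a rotation vector about the tool's x, y, z in rad, then the opening, from 0 (shut) to 1 (fully open). A call has 1 to 10 rows; each row is the pose to reach, as a shift and turn from the pose commanded when the call began, along the tool's axes at that moment; what a row does not reach only later rows make up. A row lasts 1/10 s, in which the tool goes at most 50 mm and 8.59 degrees, less where a joint would pass 70% of its speed; a pose out of reach is approached as far as the arm can. A call with a gripper value outside its range is refused whole. The fingers move at their own pace and stop on an object; the grip force is fixed at half the most. Time passes only in rows, so rows that repeat a pose let the fingers close. It gives the time, the measured TCP pose, the force, the opening and the grip force at its end, in the units of the state.
- ctrl.read_state(): the state, without advancing time (a new reading comes with each control period).
- ctrl.get_image(name): name is "scene" or "top" or "wrist"; returns a dict with "image" (480x640x3 uint8, red, green, blue), "range_z" (480x640 float32, mm along the optical axis (not along the pixel's ray), 0 where there is no reading), "vfov" (degrees; the focal length in pixels is half the picture's height over the tangent of half this angle, whatever the lens; pixels are square), "cx", "cy" (the principal point, pixels), "D" ([k1, k2, p1, p2, k3] as OpenCV has them; the pictures are not rectified), "world_to_cam" (4x4, takes a point from world to camera coordinates). Camera axes: x right, y down, z forward; pixel columns grow to the right and rows downward; lengths in mm; the calibration is good to about 2 mm. A picture is of the moment at which its call begins.
- ctrl.finish_job(): hands the job in; it is judged then, once.
The state is a dict: "clock": time; "qpos": joint angles; "qd": joint speeds; "tau": joint torques, N m; "eef_pos": TCP position; "tool_rot": TCP orientation; "force": force on the tool from outside, world axes, zero at the start; "torque": the same for the moment, N m; "width": finger opening in mm; "gripper_force": force on a finger pad.
Only numpy, scipy, OpenCV 4.12 (cv2) and the standard library are available. Lean on these libraries where they do the work, as an engineer would, in place of code of your own. Each camera call takes 0.05 s, during which the arm holds its last target. There are 200 camera calls.

TASK

Lift the graphite bead tray onto the sill of the small kiln, nose to the mouth, and let it go there. Then grip it by the upright knob at its tail and slide it into the chamber until you feel it press lightly against the sprung thermocouple pad inside, whose depth is different each time and cannot be seen, and leave it resting against the pad. Finally turn the controller's dial to the long thick mark in the middle, leaving the other things on the bench where they are.

Things in the scene. Friction and masses are not known exactly. Their poses are not given: they have to be found in the camera images.
- tray: Dark graphite bead tray, 0.75 kg: slab 120 (x) by 62 (y) by 20 mm high, beads on top 8 mm proud. Origin: centre of the slab's underside, +x to its plain nose end, z up. From the tail a steel bar 18 mm wide, 4 to 14 mm above the underside, runs back to the knob. Centre of mass about 15 mm tailwards of the origin: lift it across the 62 mm; by the knob alone it droops.
- tray_knob: Upright square wooden post at the tail of the tray, 16 x 16 mm, part of the tray, 150 mm behind the tray's origin; origin at the centre of its foot, 14 mm above the tray's underside; it stands 50 mm high, its sides parallel to the tray's x and y. The bar ends 8 mm behind it.
- tray_nose (a point): Middle of the tray's nose face, 60 mm ahead of the tray's origin, 10 mm above its underside; axes as the tray.
- kiln: Small kiln, 300 wide x 300 deep x 218 mm high (handle on its roof to 240). Origin on the bench under the centre of the mouth plane, +x straight into the chamber, z up. The flat hearth is 50 mm above the bench and runs out of the mouth as a sill 130 mm wide, to x = -140 mm. Mouth and chamber are 100 mm wide (y -50 to 50) and 70 mm high above the hearth; the gripper does not fit in.
- thermo_head: Grey box behind the kiln (origin 150 mm behind the mouth, axes as the kiln), with a sprung pad 44 mm wide on the chamber centre line, 3 to 27 mm above the hearth, its face 55 to 125 mm behind the mouth, unseen, new each time. It yields from 0.4 N, 0.25 N per mm, and bottoms after 20 mm (5.4 N); over 18 N damages it. Tray friction on the hearth adds 3 to 9 N to the push.
- dial (a joint): Selector dial on top of the controller, clockwise seen from above positive (rad). It clicks into five detents pi/6 apart: 0 is the first mark (counterclockwise end), 1.047 the middle, long thick mark, 2.094 the last. It starts near the first or the second mark.
- dial_grip (a point): Point on the dial's axis at grip height, 72 mm above the bench, turning with the dial; its x axis points along the dial's bar to the pointer end. The bar is 46 mm long, 12 mm wide and stands 58 to 84 mm above the bench, on a disc 48 mm across.
- controller: Black controller box 120 x 120 x 50 mm standing on the bench, fixed; origin at the centre of its underside. The dial is on its top in the middle; five raised white marks fan out round the dial 30 degrees apart, the long thick middle one in the +x direction of the box.
- rod_can: Bystander: steel can 80 mm wide, 110 mm high, with glass rods to 210 mm; origin under its centre.
- marver: Bystander: plain graphite block 100 x 65 x 25 mm, no handle; origin under its centre.
- bead_press: Bystander: brass bead press 70 x 50 x 54 mm; origin under its centre.
- file: Bystander: hand tool with a wooden handle, lying; along its x.
- frit_jar: Bystander: jar 52 mm wide, 75 mm high; origin under its centre.
There are look-alikes about, which are no part of the job. Leave any red look-alike of the tray alone.

How it is judged:
By the outcome, as a careful person would: the job done as asked, in the order asked, and still so for the second after the job is handed in, with the robot touching nothing.
It also fails if it takes over 58 s, if anything falls off the work surface, if the arm or the gripper's body presses on something with over 40 N, if the wrist force passes 120 N, or if a joint passes its speed limit or range.

## Working session

There is one attempt and no reset: what is moved stays moved. The work goes in short steps, Python scripts to look and compute and a tool call to move; the robot and the scene stay as the last step left them, time stands still between calls to the robot, and variables do not carry over. Pictures are saved under pics/ and viewed, at most 10 in all, crops included, and the job is handed in when it is done.

Besides the shell and the picture viewer there is one more tool, called after "Call:" by a JSON object that holds its "name" and its "arguments". step_arm: Moves the arm, as the interface text tells. Its arguments: {"type":"object","properties":{"commands":{"type":"array"}},"required":["commands"]}

```bash
mkdir -p pics; cat > h.py <<'E'
import numpy as np, cv2, pickle
from cell import ctrl
def snap(name,fn):
    d=ctrl.get_image(name); pickle.dump(d,open(f'pics/{fn}.pkl','wb'))
    cv2.imwrite(f'pics/{fn}.png',d['image'][:,:,::-1]); return d
def load(fn): return pickle.load(open(f'pics/{fn}.pkl','rb'))
def K(d):
    f=240/np.tan(np.radians(d['vfov'])/2); return np.array([[f,0,d['cx']],[0,f,d['cy']],[0,0,1]])
def ray(d,u,v):
    p=cv2.undistortPoints(np.array([[[u,v]]],float),K(d),np.array(d['D'],float))[0,0]
    T=np.linalg.inv(np.array(d['world_to_cam'])); return T[:3,3],T[:3,:3]@np.array([p[0],p[1],1.])
def at_z(d,u,v,z):
    o,r=ray(d,u,v); return o+r*(z-o[2])/r[2]
def at_d(d,u,v):
    o,r=ray(d,u,v); w=d['range_z'][int(round(v)),int(round(u))]; return o+r*w
def proj(d,P):
    T=np.array(d['world_to_cam']); P=np.atleast_2d(np.array(P,float))
    return cv2.projectPoints(P,cv2.Rodrigues(T[:3,:3])[0],T[:3,3],K(d),np.array(d['D'],float))[0][:,0]
E
python3 - <<'E'
from h import *
np.set_printoptions(precision=2,suppress=True)
for n in('scene','top'):
    d=snap(n,n+'0'); T=np.linalg.inv(d['world_to_cam']); print(n,d['vfov'],d['cx'],d['cy'],d['D'],T[:3,3],T[:3,2])
print(ctrl.read_state())
E
```

```text
scene 45.32573898813559 319.35522505966094 239.6271547685823 [-0.07  0.    0.    0.    0.  ] [1498.54 -253.35  742.99] [-0.79  0.28 -0.55]
top 48.556385005459646 318.4835250732933 234.96095209203287 [-0.08  0.    0.    0.    0.  ] [ 392.76  104.   1495.97] [ 0.08 -0.01 -1.  ]
{'clock': 0.1, 'qpos': array([-1.3 ,  0.63,  0.04,  1.52, -0.03,  1.  , -0.02]), 'qd': array([-0., -0.,  0., -0., -0., -0., -0.]), 'tau': array([  0.  , -56.45,   1.23, -19.4 ,   0.01,   0.01,  -0.  ]), 'eef_pos': array([217.02, 612.06, 202.48]), 'tool_rot': array([-3.14,  0.  ,  2.8 ]), 'force': array([-0.61,  0.1 , -0.23]), 'torque': array([0.03, 0.03, 0.01]), 'gripper_force': 0.0, 'width': 85.49283181080308}
```

View pics/top0.png

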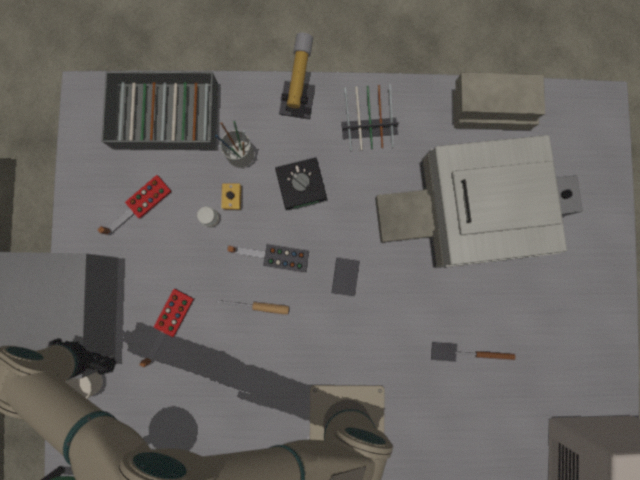

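View pics/scene0.png

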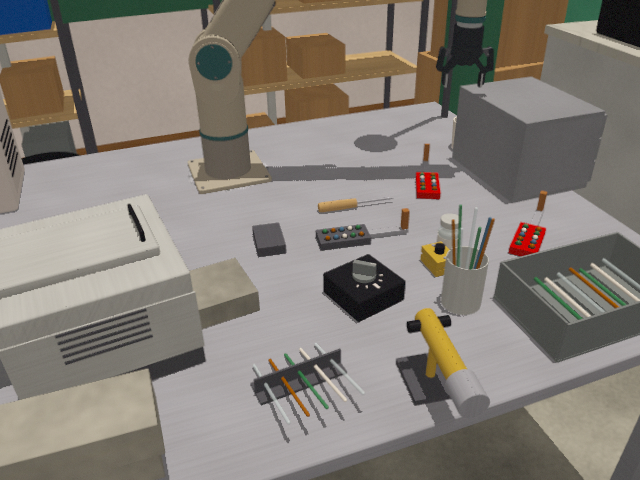

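The top view shows the dark tray at (286,258), its knob at (232,249) and its nose to the right. The kiln is at (495,200) with its sill at (405,216) and its mouth facing left. The controller dial is at (300,182).

What could be taken for the tray: the red trays at (149,196) and (174,312), the plain marver at (345,277), and the dark-bladed tool at (444,351). I choose the dark one with beads at (286,258).

```bash
python3 - <<'E'
from h import *
d=load('top0'); c=d['image'][145:315,220:450,::-1]
c=cv2.resize(c,None,fx=3.4,fy=3.4,interpolation=cv2.INTER_CUBIC); c=cv2.convertScaleAbs(c,alpha=1.5,beta=10)
cv2.imwrite('pics/crop1.png',c)
np.set_printoptions(precision=1,suppress=True)
for u,v in [(286,258),(232,249),(405,216),(495,200),(300,182),(440,160),(345,277)]: print((u,v),at_d(d,u,v))
E
```

```text
(286, 258) [450.2 174.7  24.8]
(232, 249) [471.2 318.6  65. ]
(405, 216) [ 568.5 -152.    46.3]
(495, 200) [ 590.2 -345.   218.6]
(300, 182) [652.2 137.4  85.2]
(440, 160) [ 692.4 -214.3  197.4]
(345, 277) [399.5  11.5  30.1]
```

View pics/crop1.png

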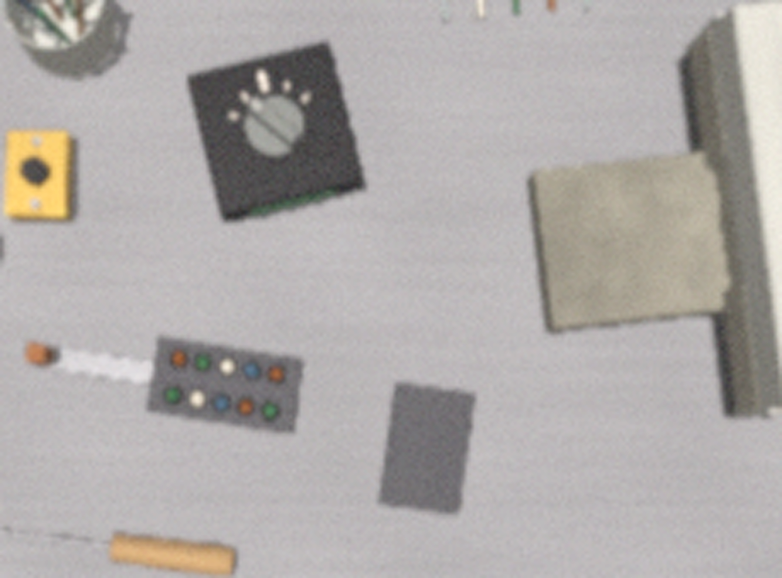

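The close crop confirms the choice: a dark slab with ten beads, a steel bar and a wooden knob at (38,352). The sill's outer corners are at (530,172) and (550,330). The dial bar points at the second mark (245,97), and the long thick mark is at (262,80).

```bash
python3 - <<'E'
from h import *
np.set_printoptions(precision=1,suppress=True)
d=load('top0')
def c(x,y,z): return at_z(d,220+(x+.5)/3.4-.5,145+(y+.5)/3.4-.5,z)
t=[c(*p,20) for p in[(158,337),(303,358),(295,432),(148,410)]]
for p in t: print(p)
o=np.mean(t,0); nose=(t[1]+t[2])/2; tail=(t[0]+t[3])/2; kn=c(38,350,64)
print('tray c',o,'yaw',np.arctan2(*(nose-tail)[1::-1]),'knob',kn,'yaw from knob',np.arctan2(*(nose-kn)[1::-1]),np.linalg.norm((o-kn)[:2]))
s=[c(*p,50) for p in[(530,172),(550,330),(705,152),(727,312)]]
for p in s: print('sill',p)
m=(s[0]+s[1])/2; y1=np.arctan2(*(s[2]-s[0])[1::-1]); y2=np.arctan2(*(s[3]-s[1])[1::-1]); yw=np.arctan2(*(s[0]-s[1])[1::-1])-np.pi/2
print(m,'kiln yaws',y1,y2,yw,'width',np.linalg.norm(s[0]-s[1]))
b=[c(*p,50) for p in[(188,75),(327,42),(366,187),(225,216)]]
print('ctrl',np.mean(b,0),'dial',c(275,127,60),'mark2',c(245,97,50),'mark3',c(262,80,50))
for p in b: print(p)
# kiln pts by depth: roof
R=d['range_z']; H=[]
for v in range(130,275,1):
  for u in range(420,575,1):
    p=at_d(d,u,v)
    if 205<p[2]<228: H.append(p)
H=np.array(H); r=cv2.minAreaRect(H[:,:2].astype(np.float32)); print('roof',r,cv2.boxPoints(r), H[:,2].mean())
E
```

```text
[489.3 230.7  20. ]
[473.5 112.   20. ]
[413.1 117.8  20. ]
[429.6 237.8  20. ]
tray c [451.4 174.6  20. ] yaw -1.7055670599361192 knob [475. 322.  64.] yaw from knob -1.7227460393368383 149.27553427611994
sill [624.6 -70.   50. ]
sill [496.5 -86.2  50. ]
sill [ 643.1 -213.    50. ]
sill [ 512.7 -229.9   50. ]
[560.5 -78.1  50. ] kiln yaws -1.4419344628141049 -1.4588218446789805 -1.4445390151544415 width 129.04739734193927
ctrl [656.5 135.6  50. ] dial [656.8 136.6  60. ] mark2 [683.  161.4  50. ] mark3 [697.2 147.9  50. ]
[700.6 208.   50. ]
[729.3  95.5  50. ]
[610.5  62.7  50. ]
[585.6 176.1  50. ]
roof ((597.1363525390625, -362.4809875488281), (292.42022705078125, 294.27545166015625), 6.41633939743042) [[ 435.4 -232.6]
 [ 468.3 -525. ]
 [ 758.9 -492.4]
 [ 726.  -199.9]] 217.0859393938789
```

```bash
cat >> h.py <<'E'
from scipy.spatial.transform import Rotation as Ro
def go(p,psi,s=None):
    "shift (cm) and turn in tool axes from measured pose to p, yaw psi tool down"
    s=s or ctrl.read_state(); R=Ro.from_euler('xyz',s['tool_rot'])
    G=Ro.from_euler('xyz',[np.pi,0,psi])
    sh=R.inv().apply(np.array(p)-s['eef_pos'])/10; rv=(R.inv()*G).as_rotvec()
    print('shift cm',sh.round(2),'rv',rv.round(3),'rows',np.abs(sh).max()/5,np.linalg.norm(rv)/.15); return sh,rv
E
python3 - <<'E'
from h import *
np.set_printoptions(precision=1,suppress=True)
d=load('top0')
for u,v in [(40,280),(80,260),(100,300),(120,260),(120,300),(110,330),(122,365),(60,340),(92,385),(85,362),(235,150),(237,125),(300,60)]: print((u,v),at_d(d,u,v))
print(proj(d,[[217,612,203],[217,612,250]]))
go([453.5,189.5,130],1.4316)
E
```

```text
(40, 280) [381.1 762.8 223.3]
(80, 260) [431.2 664.8 222.4]
(100, 300) [331.4 651.  123.1]
(120, 260) [439.6 646.2   0.6]
(120, 300) [327.2 640.1   6.3]
(110, 330) [245.7 656.   33. ]
(122, 365) [146.5 629.5   5.3]
(60, 340) [247.1 671.6 297.6]
(92, 385) [102.7 685.8  73.9]
(85, 362) [212.5 577.2 379.2]
(235, 150) [757.1 326.    6.7]
(237, 125) [833.1 323.7  -2.4]
(300, 60) [983.4 141.7 110.5]
[[101.4 348.8]
 [ 93.6 351.3]]
shift cm [-36.4 -31.9   7.3] rv [-0.   0.   1.4] rows 7.2822203980488585 9.127981678167199
```

Call:
{"name": "step_arm", "arguments": {"commands": [-1.6,-4.5,0,0,0,0,1,-3.3,-9.2,0,0,0,0.12,1,-7,-12.5,0,0,0,0.27,1,-11,-15.5,0,0,0,0.41,1,-15,-18,0,0,0,0.55,1,-19.5,-21,0,0,0,0.69,1,-24,-24,1.5,0,0,0.83,1,-28.5,-27,3.5,0,0,0.97,1,-32.5,-29.5,5.5,0,0,1.11,1,-36.4,-31.9,7.3,0,0,1.25,1]}}

```text
clock: 1.1
eef_pos: [443.9, 202.0, 136.4]
tool_rot: [3.141, -0.0, 1.546]
force: [1.2, 0.5, -0.3]
width: 85.5
gripper_force: 0.0
```

Call:
{"name": "step_arm", "arguments": {"commands": [0,0,0,0,0,0.12,1,0,0,0,0,0,0.12,1]}}

```text
clock: 1.3
eef_pos: [443.4, 201.6, 136.2]
tool_rot: [-3.14, 0.002, 1.427]
force: [0.5, 0.9, 1.1]
width: 85.3
gripper_force: 0.0
```

```bash
python3 - <<'E'
from h import *
np.set_printoptions(precision=2,suppress=True)
d=snap('wrist','w1'); T=np.linalg.inv(d['world_to_cam']); print(T[:3,3],T[:3,2]); print(ctrl.read_state())
E
```

```text
[455.85 282.75 306.64] [-0.05 -0.32 -0.95]
{'clock': 1.35, 'qpos': array([-0.76,  0.53,  0.39,  2.04, -0.33,  0.64, -0.29]), 'qd': array([-0.03, -0.02, -0.03, -0.  ,  0.01, -0.  ,  0.02]), 'tau': array([  1.36, -42.11,   5.4 , -12.85,   0.02,  -0.04,  -0.2 ]), 'eef_pos': array([442.83, 203.26, 136.54]), 'tool_rot': array([-3.14,  0.  ,  1.43]), 'force': array([-0.18,  0.15,  0.5 ]), 'torque': array([ 0.01,  0.03, -0.01]), 'gripper_force': 0.0, 'width': 85.38507681845452}
```

View pics/w1.png

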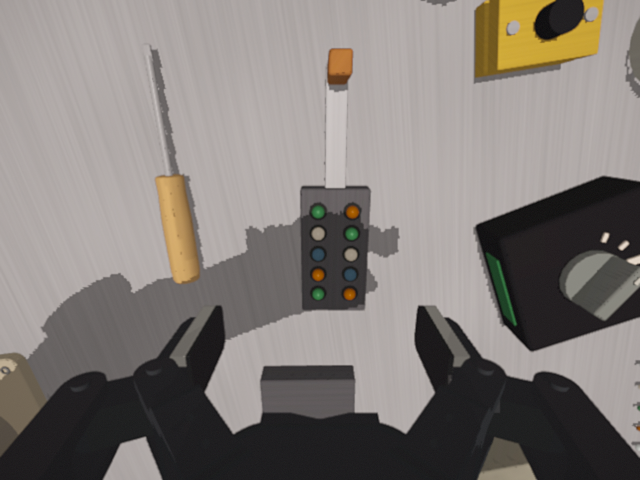

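The wrist view shows the tray's top corners at (302,187), (369,187), (367,308) and (303,308), and the knob top at (341,57). The marver is below, at (308,385).

```bash
python3 - <<'E'
from h import *
np.set_printoptions(precision=2,suppress=True)
d=load('w1')
t=[at_z(d,*p,20) for p in[(302,187),(369,187),(367.5,308),(303,308)]]
for p in t: print(p)
o=np.mean(t,0); n=(t[2]+t[3])/2; tl=(t[0]+t[1])/2; kn=at_z(d,341,56,64)
yaw=np.arctan2(*(n-kn)[1::-1]); print('c',o,'yaw',np.arctan2(*(n-tl)[1::-1]),yaw,'knob',kn,at_d(d,341,58))
x=np.array([np.cos(yaw),np.sin(yaw),0]); g=o-15*x; print('grip',g)
go([g[0],g[1],60],yaw+np.pi)
E
```

```text
[433.71 238.31  20.  ]
[490.89 230.08  20.  ]
[478.17 112.66  20.  ]
[415.89 121.54  20.  ]
c [454.66 175.65  20.  ] yaw -1.7004820793095952 -1.7071958935827611 knob [475.58 325.11  64.  ] [475.38 323.84  64.78]
grip [456.7  190.51  20.  ]
shift cm [-1.07  1.56  7.65] rv [-0.  0. -0.] rows 1.5305574153687407 0.014660879450851129
```

Call:
{"name": "step_arm", "arguments": {"commands": [-1.1,1.5,4,0,0,0,1,-1.1,1.5,8,0,0,0,1,-1.1,1.5,11,0,0,0,1,-1.1,1.5,12.6,0,0,0,1,-1.1,1.5,12.6,0,0,0,1]}}

```text
clock: 1.85
eef_pos: [454.2, 191.8, 9.3]
tool_rot: [-3.137, 0.001, 1.436]
force: [0.8, 0.1, 0.5]
width: 85.1
gripper_force: 0.0
```

```bash
python3 - <<'E'
from h import *
go([456,190.3,-1],1.4345); d=snap('wrist','w2')
E
```

```text
shift cm [-0.12  0.2   1.03] rv [-0.004  0.001  0.002] rows 0.20677473833736193 0.029817818621428398
```

View pics/w2.png

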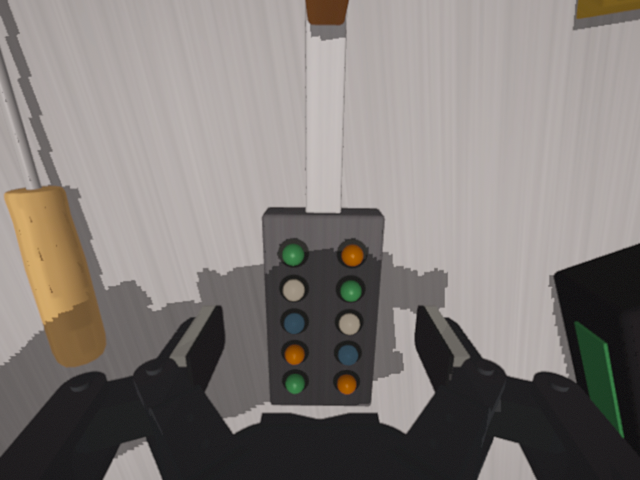

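The fingers straddle the slab (265–383 px wide) and are centred on it. I'll lower the last 9 mm and close.

Call:
{"name": "step_arm", "arguments": {"commands": [-0.1,0.1,0.9,0,0,0,1,-0.1,0.1,0.9,0,0,0,0.5,-0.1,0.1,0.9,0,0,0,0.5,-0.1,0.1,0.9,0,0,0,0.5,-0.1,0.1,0.9,0,0,0,0.5]}}

```text
clock: 2.4
eef_pos: [457.6, 189.5, 2.4]
tool_rot: [3.141, -0.0, 1.431]
force: [-0.2, -0.1, 0.2]
width: 42.6
gripper_force: 0.0
```

```bash
python3 - <<'E'
from h import *
d=snap('wrist','w3'); print(ctrl.read_state())
E
```

```text
{'clock': 2.45, 'qpos': array([-0.58750735,  0.76393335,  0.20770769,  2.0949662 , -0.46310256,
        0.32514401, -0.13445722]), 'qd': array([-0.0004077 ,  0.0057884 , -0.00130851,  0.00063562, -0.00015799,
        0.00038858,  0.00248257]), 'tau': array([-1.72232866e-02, -4.95075989e+01,  3.66170302e+00, -6.61358491e+00,
        4.38421121e-03, -3.06850425e-04,  5.41813260e-04]), 'eef_pos': array([457.52957099, 189.49538161,   2.30450138]), 'tool_rot': array([ 3.14110862e+00, -3.74954394e-04,  1.43096497e+00]), 'force': array([ 0.07165309, -0.14777127, -0.06274571]), 'torque': array([0.05795508, 0.02458144, 0.06043576]), 'gripper_force': 0.0, 'width': 42.554589150403665}
```

View pics/w3.png

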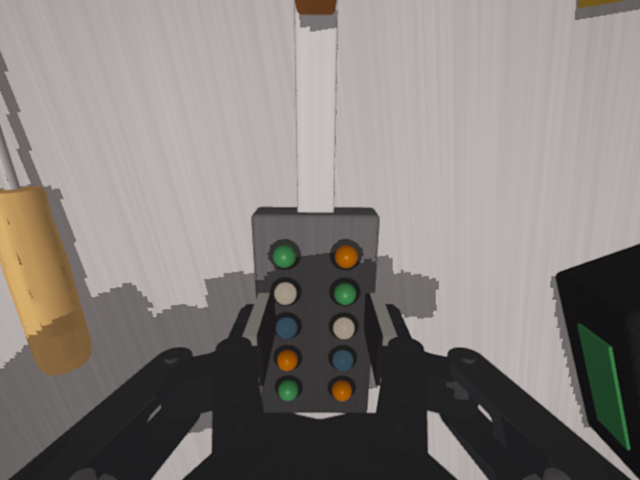

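```bash
python3 - <<'E'
from h import *
np.set_printoptions(precision=1,suppress=True)
d=load('w3')
for u,v in [(265,230),(315,240),(315,330),(345,220),(270,400),(372,300),(364,300),(380,310),(395,315),(390,345),(266,300),(255,310),(240,315),(262,335),(245,345)]: print((u,v),at_d(d,u,v))
# lowest points of finger blobs
R=d['range_z']
for lo,hi in((230,275),(362,410)):
    P=np.array([at_d(d,u,v) for v in range(285,390,2) for u in range(lo,hi,2)]); q=P[(P[:,2]>21)&(P[:,2]<70)]
    print(len(q),np.percentile(q[:,2],[0,5,20,50]))
d=load('w2')
P=np.array([at_d(d,u,v) for v in range(300,390,2) for u in range(416,470,2)]); q=P[(P[:,2]>5)&(P[:,2]<90)]; print(np.percentile(q[:,2],[0,5,20,50]))
E
```

```text
(265, 230) [437.2 229.   20.2]
(315, 240) [460.2 220.9  20.8]
(315, 330) [453.  170.4  19.5]
(345, 220) [475.8 228.4  19.3]
(270, 400) [420.8 128.5  20.4]
(372, 300) [482.5 196.7  42.1]
(364, 300) [480.6 184.6  19.4]
(380, 310) [484.5 196.6  50.8]
(395, 315) [490.9 191.6  48.1]
(390, 345) [483.6 198.   76.3]
(266, 300) [436.1 203.1  42. ]
(255, 310) [433.4 204.6  52.4]
(240, 315) [425.2 200.6  47.8]
(262, 335) [438.5 202.5  67.9]
(245, 345) [434.6 205.1  76.8]
494 [21.  37.9 45.1 56.4]
507 [21.1 36.7 44.6 55.8]
[50.3 55.4 62.6 73.4]
```

```bash
python3 - <<'E'
from h import *
np.set_printoptions(precision=1,suppress=True)
d=snap('scene','s3'); s=ctrl.read_state()
p=proj(d,[s['eef_pos'],s['eef_pos']+[0,0,19]]); print(p)
u,v=p[0].astype(int); c=d['image'][v-90:v+45,u-90:u+90,::-1]
c=cv2.convertScaleAbs(cv2.resize(c,None,fx=4.2,fy=4.2,interpolation=cv2.INTER_CUBIC),alpha=1.7,beta=20); cv2.imwrite('pics/s3c.png',c); print(u-90,v-90)
E
```

```text
[[349.5 240. ]
 [349.6 233.2]]
259 149
```

View pics/s3c.png

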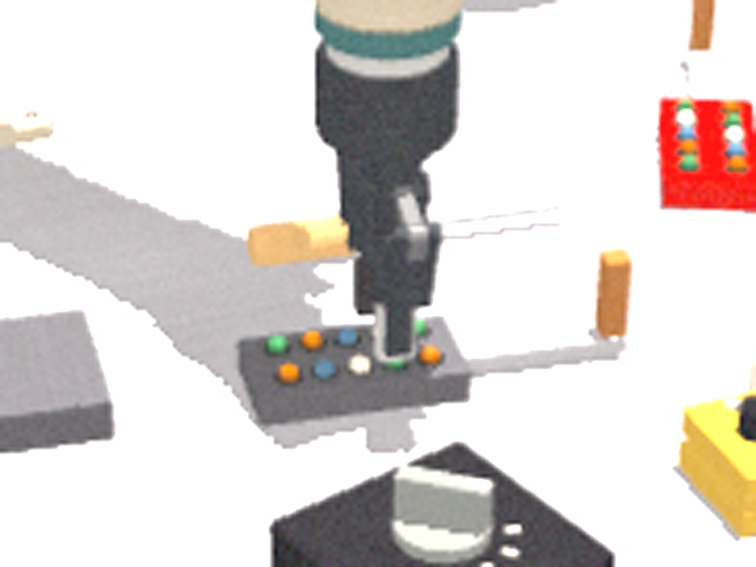

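Call:
{"name": "step_arm", "arguments": {"commands": [0,0,0,0,0,0,1,0,0,0,0,0,0,1,0,0,0.5,0,0,0,1,0,0,1.5,0,0,0,1,0,0,2,0,0,0,1,0,0,2,0,0,0,1]}}

```text
clock: 3.1
eef_pos: [456.5, 189.0, -19.2]
tool_rot: [-3.14, 0.001, 1.431]
force: [0.3, -0.2, 0.1]
width: 85.2
gripper_force: 0.0
```

```bash
python3 - <<'E'
from h import *
np.set_printoptions(precision=1,suppress=True)
d=load('s3'); o,r=ray(d,353.5,234.7)
for x in(478,485,492): print(o+r*(x-o[0])/r[0])
d=snap('wrist','w4')
for lo,hi in((165,230),(412,470)):
    P=np.array([at_d(d,u,v) for v in range(295,390) for u in range(lo,hi)]); q=P[(P[:,2]>8)&(P[:,2]<90)]; print(len(q),np.percentile(q[:,2],[0,5,10,20,50]))
t=[at_d(d,u,320) for u in (290,320,350)]; print(t, ctrl.read_state()['eef_pos'])
E
```

```text
[478.  190.6  28.9]
[485.  187.5  33.8]
[492.  184.5  38.7]
3910 [21.4 27.5 30.7 36.  48.7]
3677 [21.7 27.  30.2 35.1 47.6]
[array([445.2, 195.1,  26.9]), array([457.3, 189. ,  19.9]), array([470.6, 192.3,  28.1])] [456.8 189.  -18.8]
```

Call:
{"name": "step_arm", "arguments": {"commands": [0,0,0.6,0,0,0,1,0,0,1,0,0,0,1,0,0,1,0,0,0,0.6,0,0,1,0,0,0,0.4,0,0,1,0,0,0,0.4,0,0,1,0,0,0,0.4]}}

```text
clock: 3.75
eef_pos: [456.2, 189.4, -27.9]
tool_rot: [-3.14, 0.0, 1.431]
force: [-2.6, -0.1, 3.6]
width: 60.6
gripper_force: 66.2
```

Call:
{"name": "step_arm", "arguments": {"commands": [0,0,-0.5,0,0,0,0.4,0,0,-2,0,0,0,0.4,0,0,-5,0,0,0,0.4,0,0,-8,0,0,0,0.4,0,0,-10,0,0,0,0.4,0,0,-10,0,0,0,0.4]}}

```text
clock: 4.35
eef_pos: [459.3, 189.9, 73.9]
tool_rot: [3.137, -0.002, 1.431]
force: [0.6, 0.6, -9.4]
width: 60.5
gripper_force: 69.6
```

```bash
python3 - <<'E'
from h import *
np.set_printoptions(precision=1,suppress=True)
go([569.2,-133.6,72],1.689); s=ctrl.read_state(); print(s['force'],s['torque'],s['width'])
d=snap('wrist','w5')
for u,v in [(270,250),(318,150),(318,60),(375,250)]: print((u,v),at_d(d,u,v))
E
```

```text
shift cm [-30.5  15.4   0.2] rv [ 0.  -0.  -0.3] rows 6.100948965562594 1.7198092970024557
[ 0.6  0.6 -9.4] [ 0.1 -0.1 -0. ] 60.48054021784171
(270, 250) [445.3 229.  121.3]
(318, 150) [469.3 263.8 115.6]
(318, 60) [473.5 293.3 116.7]
(375, 250) [486.1 224.  123.2]
```

Call:
{"name": "step_arm", "arguments": {"commands": [-2,0,0,0,0,0,0.4,-6,0,0,0,0,0,0.4,-10,1,0,0,0,0,0.4,-14,3,0,0,0,-0.05,0.4,-18,6,0,0,0,-0.1,0.4,-22,9,0,0,0,-0.15,0.4,-25.5,12,0,0,0,-0.2,0.4,-28.5,14,0,0,0,-0.24,0.4,-30.2,15.2,0,0,0,-0.258,0.4,-30.5,15.4,0,0,0,-0.258,0.4]}}

```text
clock: 5.4
eef_pos: [567.1, -138.9, 69.7]
tool_rot: [-3.14, 0.002, 1.684]
force: [-0.8, -0.0, -9.0]
width: 60.5
gripper_force: 69.5
```

```bash
python3 - <<'E'
from h import *
np.set_printoptions(precision=1,suppress=True)
d=snap('top','t6'); snap('wrist','w6')
go([569.2,-133.6,22],1.689); s=ctrl.read_state(); print(s['eef_pos'],s['force'],s['width'])
p=proj(d,[569,-134,100])[0]; print(p); u,v=p.astype(int)
c=d['image'][v-75:v+75,u-100:u+100,::-1]; cv2.imwrite('pics/t6c.png',cv2.convertScaleAbs(cv2.resize(c,None,fx=4,fy=4,interpolation=cv2.INTER_CUBIC),alpha=1.5,beta=10)); print(u-100,v-75)
E
```

```text
shift cm [0.1 0.4 4.8] rv [-0. -0. -0.] rows 0.9536704930957294 0.030369555696520483
[ 565.6 -134.6   69.7] [-0.1  0.8 -9.5] 60.30456756278655
[401.8 213.3]
301 138
```

View pics/t6c.png

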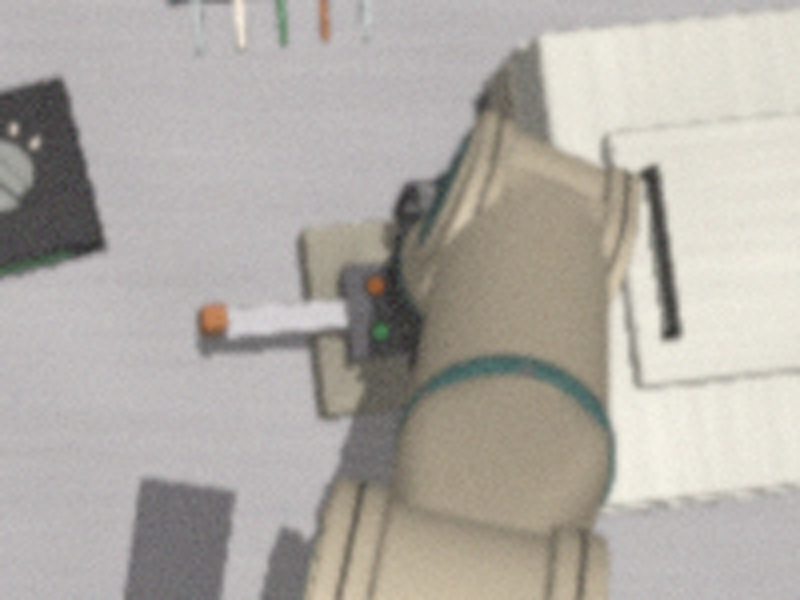

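```bash
python3 - <<'E'
from h import *
np.set_printoptions(precision=0,suppress=True)
d=load('t6')
for u,v in [(500,150),(500,250),(590,200),(500,430),(450,520),(420,240)]: print((u,v),at_d(d,301+u/4,138+v/4))
d=snap('scene','s6')
# lowest arm points over kiln footprint from scene depth
Z=[]
for v in range(0,300,2):
  for u in range(0,420,2):
    w=d['range_z'][v,u]
    if w>0:
      p=at_d(d,u,v)
      if -480<p[1]<-190 and 430<p[0]<770 and p[2]>243: Z.append(np.r_[p,u,v])
Z=np.array(Z); print(len(Z)); 
if len(Z): print(Z[np.argsort(Z[:,2])[:12]])
print(np.round(np.array(ctrl.read_state()['qpos']),2))
E
```

```text
(500, 150) [ 593. -113.  497.]
(500, 250) [533. -97. 570.]
(590, 200) [ 568. -155.  503.]
(500, 430) [444. -65. 717.]
(450, 520) [409. -35. 772.]
(420, 240) [557. -84. 443.]
0
[ 0.  1.  0.  2. -0.  1.  1.]
```

```bash
python3 - <<'E'
from h import *
np.set_printoptions(precision=1,suppress=True)
d=load('t6'); k=at_z(d,301+213/4,138+318/4,164); print(k)
dr=np.array([np.cos(-1.453),np.sin(-1.453)]); n=np.array([-dr[1],dr[0]])
for p in (k[:2],np.array([565.6,-134.6])): print('kiln frame',(p-[579,-216])@dr,(p-[579,-216])@n)
d=load('w6'); k=at_d(d,318,10);print(k)
E
```

```text
[548.8  -2.5 164. ]
kiln frame -215.60442286640276 -4.906395436891028
kiln frame -82.41072341293521 -3.7406772858259068
[552.7 -18.5 111. ]
```

Call:
{"name": "step_arm", "arguments": {"commands": [0.1,0.4,1.5,0,0,0,0.4,0.1,0.4,3,0,0,0,0.4,0.1,0.4,4.2,0,0,0,0.4,0.1,0.4,4.5,0,0,0,0.4,0.1,0.4,4.5,0,0,0,0.4]}}

```text
clock: 6.05
eef_pos: [570.2, -132.4, 25.8]
tool_rot: [-3.139, -0.001, 1.689]
force: [0.2, -0.5, -8.8]
width: 60.7
gripper_force: 69.4
```

Call:
{"name": "step_arm", "arguments": {"commands": [0,0,0.2,0,0,0,0.4,0,0,0.35,0,0,0,0.4,0,0,0.35,0,0,0,0.4]}}

```text
clock: 6.35
eef_pos: [571.3, -132.8, 23.7]
tool_rot: [3.141, 0.0, 1.689]
force: [0.4, -0.5, -9.3]
width: 60.9
gripper_force: 69.5
```

Call:
{"name": "step_arm", "arguments": {"commands": [0,0,0.1,0,0,0,0.4,0,0,0.2,0,0,0,0.4,0,0,0.2,0,0,0,0.4]}}

```text
clock: 6.65
eef_pos: [571.4, -132.8, 22.3]
tool_rot: [3.141, 0.0, 1.689]
force: [-0.8, 0.7, -0.0]
width: 60.6
gripper_force: 70.4
```

Call:
{"name": "step_arm", "arguments": {"commands": [0,0,0,0,0,0,1,0,0,0,0,0,0,1,0,0,0,0,0,0,1,0,0,-3,0,0,0,1,2,0,-5,0,0,0,1,6,0,-5,0,0,0,1,10,0,-5,0,0,0,1,13,0,-5,0,0,0,1,13.5,0,-5,0,0,0,1,13.5,0,-5,0,0,0,1]}}

```text
clock: 7.65
eef_pos: [555.6, 2.7, 71.7]
tool_rot: [3.141, -0.0, 1.691]
force: [0.3, -1.4, -0.4]
width: 85.8
gripper_force: 0.0
```

```bash
python3 - <<'E'
from h import *
np.set_printoptions(precision=1,suppress=True)
d=snap('top','t7'); snap('wrist','w7'); s=ctrl.read_state(); print(s['eef_pos'],s['force'])
c=d['image'][160:270,330:470,::-1]; a=cv2.resize(c,(560,440),interpolation=cv2.INTER_CUBIC)
b=cv2.resize(cv2.imread('pics/w7.png'),(240,180)); im=np.zeros((440,800,3),np.uint8); im[:,:560]=cv2.convertScaleAbs(a,alpha=1.5,beta=10); im[:180,560:]=b
cv2.imwrite('pics/t7c.png',im)
E
```

```text
[555.7  -0.3  71.7] [-0.2 -0.8  0.3]
```

View pics/t7c.png

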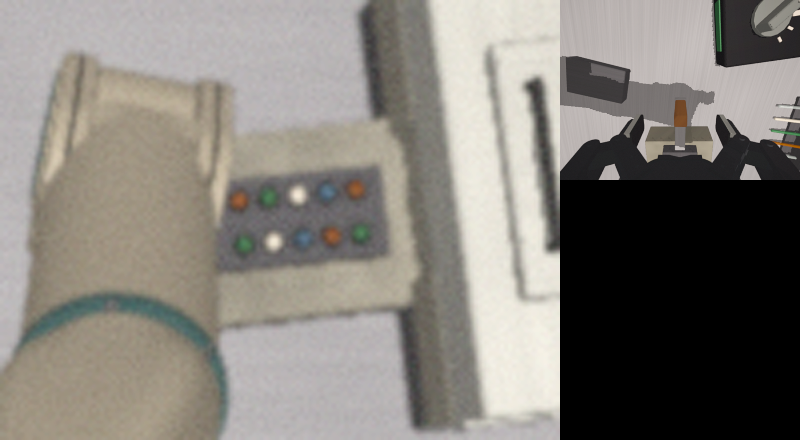

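The tray sits centred on the sill with its nose (388,215 in the crop) just short of the mouth. The knob is ahead of the open fingers in the wrist view.

```bash
python3 - <<'E'
from h import *
np.set_printoptions(precision=1,suppress=True)
d=load('w7'); im=d['image'].astype(int)
m=(im[...,0]-im[...,2]>60); m[:200]=0; m[:,:280]=0; m[:,360:]=0
v,u=np.nonzero(m); print(u.min(),u.max(),v.min(),v.max())
P=np.array([at_d(d,a,b) for a,b in zip(u,v)]); t=P[np.abs(P[:,2]-114)<4]; print(len(t),t.mean(0),t.min(0),t.max(0)); print(P[:,2].min(),P[:,2].max())
k=t.mean(0); go([k[0],k[1],45],1.689)
E
```

```text
305 338 267 337
1103 [556.8   2.3 113.6] [548.9  -7.3 110. ] [564.8   9.7 115.7]
66.16934300070054 242.2430955083514
shift cm [0.2 0.1 2.7] rv [ 0.  0. -0.] rows 0.5339699239182735 0.015150768120219356
```

Call:
{"name": "step_arm", "arguments": {"commands": [0.1,0.1,1.5,0,0,0,1,0.1,0.1,2.5,0,0,0,1,0.1,0.1,2.5,0,0,0,0.05,0.1,0.1,2.5,0,0,0,0.05,0.1,0.1,2.5,0,0,0,0.05,0.1,0.1,2.5,0,0,0,0.05,0.1,0.1,2.5,0,0,0,0.05,0.1,0.1,2.5,0,0,0,0.05]}}

```text
clock: 8.55
eef_pos: [556.4, 2.4, 47.0]
tool_rot: [3.141, 0.0, 1.688]
force: [-0.2, -0.7, 2.6]
width: 15.1
gripper_force: 58.6
```

Call:
{"name": "step_arm", "arguments": {"commands": [-0.3,0,0,0,0,0,0.05,-1,0,0,0,0,0,0.05,-1.8,0,0,0,0,0,0.05,-2.6,0,0,0,0,0,0.05,-3.4,0,0,0,0,0,0.05,-4,0,0,0,0,0,0.05,-4.3,0,0,0,0,0,0.05,-4.6,0,0,0,0,0,0.05,-4.9,0,0,0,0,0,0.05,-5.2,0,0,0,0,0,0.05]}}

```text
clock: 9.55
eef_pos: [562.5, -45.4, 47.0]
tool_rot: [3.141, -0.004, 1.692]
force: [-1.0, 7.4, 6.1]
width: 15.2
gripper_force: 58.9
```

Call:
{"name": "step_arm", "arguments": {"commands": [-0.3,0,0,0,0,0,0.05]}}

```text
clock: 9.65
eef_pos: [562.9, -48.4, 47.0]
tool_rot: [3.141, -0.004, 1.692]
force: [-1.4, 7.3, 6.4]
width: 15.1
gripper_force: 58.9
```

Call:
{"name": "step_arm", "arguments": {"commands": [-0.3,0,0,0,0,0,0.05]}}

```text
clock: 9.75
eef_pos: [563.2, -51.3, 47.0]
tool_rot: [3.141, -0.004, 1.692]
force: [-0.3, 7.3, 4.9]
width: 15.1
gripper_force: 58.9
```

Call:
{"name": "step_arm", "arguments": {"commands": [-0.3,0,0,0,0,0,0.05,-0.6,0,0,0,0,0,0.05,-0.9,0,0,0,0,0,0.05]}}

```text
clock: 10.05
eef_pos: [564.2, -60.2, 47.0]
tool_rot: [3.141, -0.004, 1.692]
force: [-0.9, 7.9, 6.0]
width: 15.2
gripper_force: 58.9
```

Call:
{"name": "step_arm", "arguments": {"commands": [-0.3,0,0,0,0,0,0.05]}}

```text
clock: 10.15
eef_pos: [564.7, -63.2, 47.0]
tool_rot: [3.141, -0.004, 1.692]
force: [-1.0, 7.2, 6.0]
width: 15.6
gripper_force: 58.9
```

Call:
{"name": "step_arm", "arguments": {"commands": [-0.3,0,0,0,0,0,0.05]}}

```text
clock: 10.25
eef_pos: [565.0, -66.2, 47.0]
tool_rot: [3.141, -0.004, 1.692]
force: [0.6, 7.9, 6.7]
width: 15.2
gripper_force: 58.9
```

Call:
{"name": "step_arm", "arguments": {"commands": [-0.3,0,0,0,0,0,0.05]}}

```text
clock: 10.35
eef_pos: [565.4, -69.1, 47.0]
tool_rot: [3.141, -0.004, 1.692]
force: [-1.5, 7.7, 6.4]
width: 15.2
gripper_force: 58.9
```

Call:
{"name": "step_arm", "arguments": {"commands": [-0.3,0,0,0,0,0,0.05]}}

```text
clock: 10.45
eef_pos: [565.7, -72.1, 47.0]
tool_rot: [3.141, -0.004, 1.692]
force: [-0.8, 7.9, 6.2]
width: 15.2
gripper_force: 58.9
```

Call:
{"name": "step_arm", "arguments": {"commands": [-0.3,0,0,0,0,0,0.05]}}

```text
clock: 10.55
eef_pos: [566.1, -75.1, 47.0]
tool_rot: [3.141, -0.004, 1.692]
force: [-0.9, 9.0, 6.1]
width: 15.1
gripper_force: 58.9
```

Call:
{"name": "step_arm", "arguments": {"commands": [-0.3,0,0,0,0,0,0.05]}}

```text
clock: 10.65
eef_pos: [566.3, -77.5, 47.0]
tool_rot: [3.141, -0.005, 1.692]
force: [-1.1, 10.0, 7.8]
width: 15.3
gripper_force: 59.1
```

Call:
{"name": "step_arm", "arguments": {"commands": [-0.2,0,0,0,0,0,0.05]}}

```text
clock: 10.75
eef_pos: [566.5, -79.2, 47.0]
tool_rot: [3.141, -0.005, 1.692]
force: [-1.4, 9.8, 7.8]
width: 15.2
gripper_force: 59.1
```

Call:
{"name": "step_arm", "arguments": {"commands": [-0.1,0,0,0,0,0,0.05]}}

```text
clock: 10.85
eef_pos: [566.6, -80.1, 47.0]
tool_rot: [3.141, -0.005, 1.692]
force: [-1.8, 9.9, 6.9]
width: 15.4
gripper_force: 59.1
```

Call:
{"name": "step_arm", "arguments": {"commands": [0,0,0,0,0,0,0.05,0,0,0,0,0,0,0.3,0,0,0,0,0,0,0.6,0,0,0,0,0,0,0.6,0,0,0,0,0,0,0.6]}}

```text
clock: 11.35
eef_pos: [566.3, -85.5, 46.3]
tool_rot: [-3.141, 0.0, 1.688]
force: [0.1, 0.7, 0.3]
width: 51.2
gripper_force: 0.0
```

```bash
python3 - <<'E'
from h import *
np.set_printoptions(precision=1,suppress=True)
d=snap('wrist','w8'); im=d['image'].astype(int); s=ctrl.read_state(); print(s['eef_pos'],s['force'],s['width'])
m=(im[...,0]-im[...,2]>60); m[:200]=0; m[:,:280]=0; m[:,360:]=0
v,u=np.nonzero(m); P=np.array([at_d(d,a,b) for a,b in zip(u,v)]); t=P[np.abs(P[:,2]-114)<4]; print(len(t),t.mean(0))
k=t.mean(0)
print('dial go, above'); go([656.6,136,180],0)
d=load('top0')
def c(x,y,z): return at_z(d,220+(x+.5)/3.4-.5,145+(y+.5)/3.4-.5,z)
a=c(247,100,84); b=c(303,152,84); print(a,b,np.arctan2(*(a-b)[1::-1]),(a+b)/2)
E
```

```text
[566.3 -85.5  46.3] [0.5 1.  0.2] 51.04540807367277
1613 [567.1 -80.4 113.6]
dial go, above
shift cm [ 20.9  11.6 -13.4] rv [0.  0.  1.7] rows 4.186846198324543 11.253954419021944
[673.8 158.5  84. ] [632.7 113.7  84. ] 0.8286059337627173 [653.2 136.1  84. ]
```

Call:
{"name": "step_arm", "arguments": {"commands": [0,0,-3,0,0,0,0.7,0,0,-7,0,0,0,1,1,0,-8.4,0,0,0,1,5,2,-8.4,0,0,0.12,1,9,4.5,-8.4,0,0,0.26,1,13,7,-8.4,0,0,0.4,1,16.5,9.5,-8.4,0,0,0.54,1,19.5,11,-8.4,0,0,0.68,1,20.9,11.6,-8.4,0,0,0.82,1,20.9,11.6,-8.4,0,0,0.89,1]}}

```text
clock: 12.4
eef_pos: [656.7, 141.6, 129.1]
tool_rot: [-3.14, -0.001, 0.8]
force: [-0.8, -0.2, -0.1]
width: 85.0
gripper_force: 0.0
```

```bash
python3 - <<'E'
from h import *
np.set_printoptions(precision=2,suppress=True)
d=snap('wrist','w9'); s=ctrl.read_state(); print(s['eef_pos'],s['tool_rot'],s['qpos'])
im=d['image']; p=proj(d,[656.6,136,70])[0]; print(p)
u,v=p.astype(int); u0=max(0,min(u-120,400)); v0=max(0,min(v-90,300)); c=im[v0:v0+180,u0:u0+240,::-1]
print(u0,v0); cv2.imwrite('pics/w9c.png',cv2.resize(c,None,fx=3,fy=3,interpolation=cv2.INTER_CUBIC))
E
```

```text
[656.38 139.22 129.16] [-3.14  0.    0.8 ] [-0.53  0.79  0.52  1.53 -0.45  0.94 -0.65]
[324.5  252.96]
204 162
```

View pics/w9c.png

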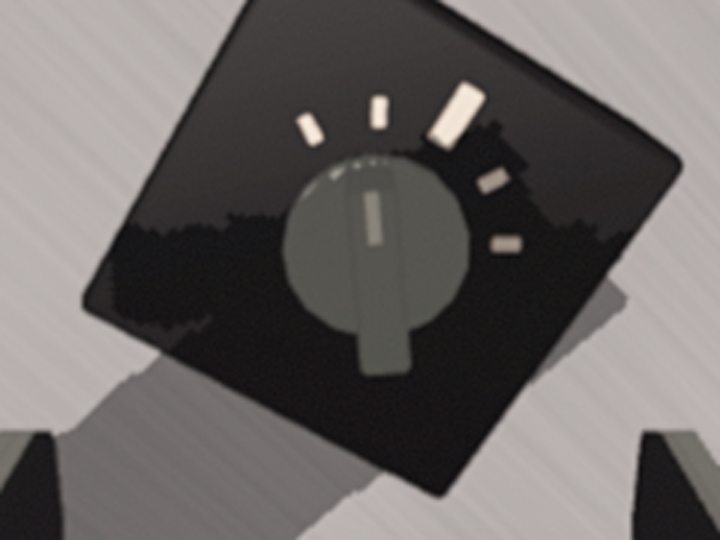

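The picture shows the dial pointer line at (373,218) aimed at the second mark (380,112). The long thick mark is at (457,115), one step clockwise, so the dial needs π/6 clockwise.

```bash
python3 - <<'E'
from h import *
np.set_printoptions(precision=2,suppress=True)
d=load('w9'); f=lambda x,y,z: at_z(d,204+(x+.5)/3-.5,162+(y+.5)/3-.5,z)
print('disc',f(376,244,57)); a=f(370,160,84); b=f(385,374,84); print('bar',a,b,np.linalg.norm(a-b),np.arctan2(*(a-b)[1::-1]),(a+b)/2)
for p in [(310,129),(379,112),(457,116),(493,181),(506,244)]: 
    q=f(*p,51)-f(376,244,57); print(np.arctan2(q[1],q[0]))
for p in[(385,340),(375,180),(376,220),(320,244)]: print(at_d(d,204+p[0]/3,162+p[1]/3))
l=f(373,192,84)-f(377,244,84); print('line',np.arctan2(l[1],l[0]))
go([656.5,136.5,36],.795)
E
```

```text
disc [661.51 135.88  57.  ]
bar [680.   158.24  84.  ] [646.3  117.74  84.  ] 52.68880531655685 0.8769687005516168 [663.15 137.99  84.  ]
1.3317711323793668
0.7835021785739468
0.23789322666496232
-0.3040293154757099
-0.8276497767396412
[652.34 123.77  83.82]
[676.07 151.84  74.79]
[671.83 147.48  86.53]
[651.78 146.07  59.44]
line 0.8837768309319968
shift cm [-0.18  0.21  9.32] rv [-0.  0.  0.] rows 1.863242719912971 0.017018341593468177
```

Call:
{"name": "step_arm", "arguments": {"commands": [0,0.4,3,0,0,-0.04,1,0,0.45,6,0,0,-0.04,1,0,0.45,8.5,0,0,-0.04,1,0,0.45,9.2,0,0,-0.04,1,0,0.45,9.2,0,0,-0.04,0.4,0,0.45,9.2,0,0,-0.04,0.25,0,0.45,9.2,0,0,-0.04,0.25]}}

```text
clock: 13.15
eef_pos: [661.5, 133.1, 40.1]
tool_rot: [3.14, -0.002, 0.839]
force: [-0.0, -0.3, 0.4]
width: 43.9
gripper_force: 0.0
```

```bash
python3 - <<'E'
from h import *
np.set_printoptions(precision=1,suppress=True)
d=snap('wrist','w10'); s=ctrl.read_state(); print(s['eef_pos'],s['tool_rot'],s['force'],s['width'])
# bar top points at z 79-89 -> centre across tool y
psi=s['tool_rot'][2]; e=s['eef_pos']; P=np.array([at_d(d,u,v) for v in range(200,420) for u in range(250,400)])
q=P-e; yt=q[:,0]*np.sin(psi)-q[:,1]*np.cos(psi); xt=q[:,0]*np.cos(psi)+q[:,1]*np.sin(psi)
k=(P[:,2]>78)&(P[:,2]<90)&(np.abs(yt)<13)&(np.abs(xt)<35); print(k.sum())
for lo in range(-30,35,5):
    m=k&(xt>=lo)&(xt<lo+5)
    if m.sum()>5: print(lo,m.sum(),np.percentile(yt[m],[2,50,98]))
E
```

```text
[661.4 133.2  40. ] [ 3.1 -0.   0.8] [ 0.3  0.2 -1.4] 36.009112034680896
2547
-25 42 [-5.8 -1.5  4.3]
-20 245 [-6.3 -0.8  4.8]
-15 235 [-6.7 -0.8  4.7]
-10 261 [-7.1 -1.2  4.6]
-5 259 [-7.4 -1.6  4.1]
0 273 [-7.3 -1.6  4.1]
5 273 [-7.7 -2.   3.6]
10 289 [-8.1 -2.   3.6]
15 294 [-8.1 -2.4  3.1]
20 376 [-8.3 -2.4  3.1]
```

Call:
{"name": "step_arm", "arguments": {"commands": [0,-0.14,0.35,0,0,-0.035,0.25,0,-0.14,0.35,0,0,-0.035,0.02,0,-0.14,0.35,0,0,-0.035,0.02,0,-0.14,0.35,0,0,-0.035,0.02,0,-0.14,0.35,0,0,-0.035,0.02]}}

```text
clock: 13.7
eef_pos: [659.5, 134.0, 35.4]
tool_rot: [3.141, -0.0, 0.874]
force: [-1.3, -0.2, 3.6]
width: 10.6
gripper_force: 61.3
```

Call:
{"name": "step_arm", "arguments": {"commands": [0,0,-0.1,0,0,0.08,0.02,0,0,-0.1,0,0,0.18,0.02,0,0,-0.1,0,0,0.28,0.02,0,0,-0.1,0,0,0.38,0.02,0,0,-0.1,0,0,0.48,0.02,0,0,-0.1,0,0,0.56,0.02,0,0,-0.1,0,0,0.605,0.02,0,0,-0.1,0,0,0.605,0.02]}}

```text
clock: 14.5
eef_pos: [659.2, 134.6, 35.4]
tool_rot: [-3.141, 0.0, 0.269]
force: [1.6, 0.4, -1.5]
width: 10.4
gripper_force: 60.6
```

Now I'll release the dial, rise clear, and check both the dial angle and the tray by measurement.

Call:
{"name": "step_arm", "arguments": {"commands": [0,0,0,0,0,0,0.3,0,0,0,0,0,0,0.6,0,0,0,0,0,0,0.6,0,0,-3,0,0,0,0.6,0,0,-7,0,0,0,0.8,0,0,-11,0,0,0,1,0,0,-12,0,0,0,1,0,0,-12,0,0,0,1]}}

```text
clock: 15.3
eef_pos: [660.6, 134.0, 158.3]
tool_rot: [3.142, -0.004, 0.269]
force: [-0.0, -0.9, -1.0]
width: 85.4
gripper_force: 0.0
```

```bash
python3 - <<'E'
from h import *
np.set_printoptions(precision=2,suppress=True)
s=ctrl.read_state(); print(s['eef_pos'],s['tool_rot'],s['force'])
d=snap('wrist','w11')
P=np.array([at_d(d,u,v) for v in range(120,420) for u in range(180,460)]); k=(P[:,2]>78)&(P[:,2]<90)&(np.hypot(P[:,0]-660,P[:,1]-135)<35)
q=P[k][:,:2].astype(np.float32); r=cv2.fitLine(q,cv2.DIST_L2,0,.01,.01).ravel(); print('bar yaw',np.arctan2(r[1],r[0]),len(q),q.mean(0))
# bright marks -> angles about bar centre, box edges
im=d['image']; b=(im.min(2)>140).astype(np.uint8); n,l,st,ce=cv2.connectedComponentsWithStats(b)
for i in range(1,n):
    if 8<st[i,4]<800:
        p=at_z(d,*ce[i],51); w=p[:2]-q.mean(0)
        if np.hypot(*w)<60: print(st[i,4],np.hypot(*w),np.arctan2(w[1],w[0]))
t=snap('top','t11'); im=t['image'].astype(int); m=(im[...,0]-im[...,2]>50); v,u=np.nonzero(m[190:250,340:420]); print('knob px',u.mean()+340,v.mean()+190,len(u),at_z(t,u.mean()+340,v.mean()+190,114),'expect',[567.1,-80.4])
E
```

```text
[660.59 134.01 158.3 ] [ 3.14 -0.    0.27] [-0.04 -0.91 -1.04]
bar yaw 0.25521946 868 [662.3  135.36]
159 37.07110147459792 0.26478378147094955
42 32.932860946704075 0.8165080474053732
39 33.74359074190786 1.3622794048879805
114 17.279601087111544 1.0649894926002186
knob px 383.3333333333333 213.8148148148148 27 [565.33 -82.86 114.  ] expect [567.1, -80.4]
```

```bash
python3 -c "
from cell import ctrl; print(ctrl.finish_job())"
```

```text
the job is handed in; nothing more can be done
None
```

The job is handed in at about 15 s of robot time: the tray rests lightly against the thermocouple pad (about 2 N), the dial measures within 0.01 rad of the long middle mark, and I moved nothing else on the bench.

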